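# Empty the tray of printing blocks into the green crate

## Robot

A 6-joint arm with a two-finger parallel gripper is mounted at the origin on the work surface. World frame = base frame: x ahead of the robot, y to its left, z up, the work surface at z = 0. Lengths are in m, angles in degrees, forces in N, time in s.
With the tool pointing down it reaches from about 0.275 to 0.775 m from the base axis. Payload 14.6 kg.
Tool frame: the origin (TCP) lies between the finger pads; the fingertips stand 17 mm ahead of it and the grasp point (between the pads) lies 2 mm behind it; z points along the fingers, y is the line along which they close (so a half turn about z gives the same grasp; the last joint's range is limited). The gripper opens to 85 mm and grips with 20 to 120 N. Pads are 22 mm wide; open, the fingers measure 114 mm over their backs; the gripper's body (76 mm by 85 mm) begins 54 mm behind the grasp point. The pads swing forward as they close: fully open they stand 13 mm farther back than shut.
Start: joints at [-72.783, 15.075, -2.767, 72.158, 0, 81.102], TCP at [0.231, -0.471, 0.248] pointing down, gripper open.
Joint ranges: [-151.79, 151.79], [-50.71, 97.33], [-67.44, 78.34], [-121.81, 120.89], [-77.56, 73.72], [-180, 180]. Speed limits (degrees/s): [108.29, 108.29, 147.25, 159.86, 180, 180].

## Interface

Orientations are given as a 3x3 rotation matrix whose columns are the frame's x, y, z axes.
In Python, from workcell import get_state, snapshot, camera_model, hand_in gives the robot as it stands.
- The arm moves only by the tool step_arm, never from a script. Its argument "commands" is a list of rows, each a list of 5 numbers: the shift along the tool's x, y, z in mm, then the turn about the tool's z in rad, then the closure, from 0 (fully open) to 1 (shut). In form: [[dx, dy, dz, twist, grip], ...]. A call has 1 to 20 rows; each row shifts and turns the commanded pose from where the row before left it, along the tool's axes as they then stand; what a row does not reach is not made up. A row lasts 1/8 s, in which the tool goes at most 62.5 mm and 10.7 degrees, less where a joint would pass 70% of its speed; a pose out of reach is approached as far as the arm can. A call is refused whole if a number of a shift passes 62.5 or a number of a turn 0.188, either way. A call with a gripper value outside its range is refused whole. The fingers move at their own pace and stop on an object; the grip force is fixed at half the most. Time passes only in rows, so rows that do not move let the fingers close. It gives the time, the measured TCP pose, the force, the opening and the grip force at its end, in the units of the state.
- get_state(): the state, without advancing time (a new reading comes with each control period).
- snapshot(name): name is "side" or "top" or "wrist"; returns the picture (400x640x3 uint8, red, green, blue); there is no depth.
- camera_model(name): a dict with "fx", "fy", "cx", "cy" (pixels), "cam_to_world" (4x4, takes a point from camera to world coordinates); the wrist camera has in their place "tool_from_camera" (4x4, takes a point from camera to tool coordinates, whose origin is the TCP and whose axes are the flange's). Camera axes: x right, y up, looking along -z (the intrinsics and any distortion apply to the point x, -y, -z); pixel columns grow to the right and rows downward; lengths in m; the calibration is good to about 2 mm. A picture is of the moment at which its call begins: read the wrist's pose just before it. camera_model takes no time and is no camera call.
- hand_in(): hands the job in; it is judged then, once.
The state is a dict: "clock": time; "joint_positions": joint angles; "dq": joint speeds; "effort": joint torques, N m; "tcp_pos": TCP position; "tool_rot": TCP orientation; "contact_force": force on the tool from outside, world axes, zero at the start; "wrist_torque": the same for the moment, N m; "finger_gap": finger opening in m; "gripper_force": force on a finger pad.
Only numpy, scipy, OpenCV 4.12 (cv2) and the standard library are available. Lean on these libraries where they do the work, as an engineer would, in place of code of your own. Each camera call takes 0.05 s, during which the arm holds its last target. There are 200 camera calls.

## Task

Clear away the printing blocks: carry the tray with all four blocks on it over to the green crate, tip it low over the crate so that they slide off into it, then set the empty tray down again flat on the cork mat, squarely over it. Do not touch the blocks with the gripper, spill none, do not drop the tray, and do not disturb the crate, the blue bin, the paint tin, the tape roll or the brush.

Things in the scene. Friction and masses are not known exactly. Their poses are not given: they have to be found in the camera images.
- tray: aluminium tray on the mat, 200 x 150 mm (x, y), 0.25-0.5 kg. Floor 5 mm thick; walls 32 mm high, 5 mm thick at +y, -y and the back (-x); the +x end is open and flat. A wooden grip bar bridges it above x = 0 (see tray_grip). Origin: centre of the underside; z up. Blocks start to slide when it is tipped about 17 to 25 degrees, and surely leave it at 40
- tray_grip (a point): point in the grip bar, 105 mm above the tray's underside; axes as the tray's. Bar: 166 mm along y, 14 mm thick (x), from 85 to 120 mm above the underside, on 8 mm uprights outside the side walls. Pinched here across its thickness (fingers closing along the tray's x) the tray is held firmly and tips with the tool
- tray_lip (a point): middle of the open end's lower edge, 100 mm from the tray's origin along its +x; axes as the tray's
- green_crate: open-topped green plastic crate, empty, standing loose on the bench, 220 x 180 mm (x, y) outside, 100 mm high, walls and floor 6 mm, about 0.9 kg; origin: centre of its underside; z up. It may stand on either side of the mat
- blue_bin: blue bin of the same size as the green crate, with four cardboard tubes lying in it, on the other side of the mat; leave it alone; origin: centre of its underside
- mat: cork mat fixed to the bench, 230 x 170 mm (x, y), 4 mm thick, on which the tray starts with its x within 0.1 rad of the mat's x; origin: centre of its underside, so its top is at z = 0.004
- block_red: printing block, varnished wood 60 x 36 x 28 mm (x, y, z), 0.045 kg, red top; origin at its centre; starts lying flat, loose, on the tray
- block_yellow: printing block, varnished wood 60 x 36 x 28 mm (x, y, z), 0.045 kg, yellow top; origin at its centre; starts lying flat, loose, on the tray
- block_blue: printing block, varnished wood 60 x 36 x 28 mm (x, y, z), 0.045 kg, blue top; origin at its centre; starts lying flat, loose, on the tray
- block_plain: printing block, varnished wood 60 x 36 x 28 mm (x, y, z), 0.045 kg, plain brown wood top; origin at its centre; starts lying flat, loose, on the tray
- tin: paint tin with a red label, 76 mm across, 90 mm high, standing beyond the mat; bystander; origin: centre of its underside
- tape: yellow roll of tape, 100 mm across, 45 mm high, lying flat beyond the mat; bystander; origin: centre of its underside
- brush: brush 140 mm long lying crosswise beyond the mat, between the tin and the tape roll; bystander; origin about its middle

How it is judged (in metres and radians):
On the way, in this order (a step that is already met when the one before it is completed fails the run):
1. the tray is lifted clear of the mat with all four blocks on it (x of block_red in the frame of tray between -0.1 and 0.1 m and y of block_red in the frame of tray between -0.075 and 0.075 m and z of block_red in the frame of tray between 0 and 0.06 m and x of block_yellow in the frame of tray between -0.1 and 0.1 m and y of block_yellow in the frame of tray between -0.075 and 0.075 m and z of block_yellow in the frame of tray between 0 and 0.06 m and x of block_blue in the frame of tray between -0.1 and 0.1 m and y of block_blue in the frame of tray between -0.075 and 0.075 m and z of block_blue in the frame of tray between 0 and 0.06 m and x of block_plain in the frame of tray between -0.1 and 0.1 m and y of block_plain in the frame of tray between -0.075 and 0.075 m and z of block_plain in the frame of tray between 0 and 0.06 m and height (world z) of tray above 0.04 m), for 0.2 s.
2. all four blocks are in the green crate (x of block_red in the frame of green_crate between -0.11 and 0.11 m and y of block_red in the frame of green_crate between -0.09 and 0.09 m and z of block_red in the frame of green_crate between 0 and 0.095 m and x of block_yellow in the frame of green_crate between -0.11 and 0.11 m and y of block_yellow in the frame of green_crate between -0.09 and 0.09 m and z of block_yellow in the frame of green_crate between 0 and 0.095 m and x of block_blue in the frame of green_crate between -0.11 and 0.11 m and y of block_blue in the frame of green_crate between -0.09 and 0.09 m and z of block_blue in the frame of green_crate between 0 and 0.095 m and x of block_plain in the frame of green_crate between -0.11 and 0.11 m and y of block_plain in the frame of green_crate between -0.09 and 0.09 m and z of block_plain in the frame of green_crate between 0 and 0.095 m), for 0.2 s.
At the end, for the whole second after the job is handed in: All four blocks lie at rest in the green crate, their centres below its rim; the tray stands flat (within 0.06 rad) and still on the mat, its centre within 30 mm of the mat's centre and its long side within 0.25 rad of the mat's (either way round) (all of step 2 and linear speed of each of block_red, block_yellow, block_blue, block_plain below 0.03 m/s and horizontal distance between tray and mat below 0.03 m and angle between the x axis of tray and the x axis of mat, either way round below 0.25 rad and angle between tray's own z axis and vertical below 0.06 rad and height (world z) of tray below 0.012 m and linear speed of tray below 0.02 m/s); the robot touches nothing.
It fails at once if the gripper touches a block (contact force between the fingers and block_red above 0.5 N or contact force between the fingers and block_yellow above 0.5 N or contact force between the fingers and block_blue above 0.5 N or contact force between the fingers and block_plain above 0.5 N).
It fails at once if a block is dropped from high above the crate or flung (faster than 2 m/s) (linear speed of any of block_red, block_yellow, block_blue, block_plain above 2 m/s).
It fails at once if the tray is dropped or flung (faster than 1.2 m/s) (linear speed of tray above 1.2 m/s).
It fails at once if the green crate is pushed more than 40 mm or tipped (distance of green_crate from where it was at the start of the episode above 0.04 m or angle between green_crate's own z axis and vertical above 0.2 rad).
It fails at once if the blue bin, paint tin, tape roll or brush is moved more than 30 mm, or the tin tipped (distance of any of blue_bin, tin, tape, brush from where it was at the start of the episode above 0.03 m or angle between tin's own z axis and vertical above 0.3 rad).
It also fails if it takes over 51 s, if anything falls off the work surface, if the arm or the gripper's body presses on something with over 40 N, if the wrist force passes 120 N, or if a joint passes its speed limit or range.

## Working session

There is one attempt and no reset: what is moved stays moved. The work goes in short steps, Python scripts to look and compute and a tool call to move; the robot and the scene stay as the last step left them, time stands still between calls to the robot, and variables do not carry over. Pictures are saved under pics/ and viewed, at most 10 in all, crops included, and the job is handed in when it is done.

Besides the shell and the picture viewer there is one more tool, called by a JSON object that holds its "name" and its "arguments", one argument or row to a line. step_arm: Moves the arm, as the interface text tells. Its arguments: {"type":"object","properties":{"commands":{"type":"array","items":{"type":"array","items":{"type":"number"}}}},"required":["commands"]}

```bash
mkdir -p pics; python3 - <<'E'
from workcell import *
import cv2,numpy as np
s=get_state();print(s['clock'],s['tcp_pos'],s['tool_rot'],s['contact_force'])
for n in ("top","side"):
    cv2.imwrite(f"pics/{n}0.png",cv2.cvtColor(snapshot(n),cv2.COLOR_RGB2BGR))
for n in ("top","side","wrist"): print(n,camera_model(n))
E
```

```text
0.0 [ 0.23100495 -0.47115446  0.24783081] [[ 8.97937199e-01  4.40123502e-01 -2.98042713e-04]
 [ 4.40123568e-01 -8.97936649e-01  1.00978515e-03]
 [ 1.76806700e-04 -1.03789927e-03 -9.99999446e-01]] [-0.03931911  0.04427131 -0.19658969]
top {'fx': 398.1814295546074, 'fy': 398.1814295546074, 'cx': 317.44900195512326, 'cy': 195.9748503416483, 'cam_to_world': array([[ 0.02535308,  0.98732049, -0.15670184,  0.45307126],
       [-0.99967554,  0.02465434, -0.0064015 , -0.00608173],
       [-0.00245695,  0.15681329,  0.98762521,  1.03088779],
       [ 0.        ,  0.        ,  0.        ,  1.        ]])}
side {'fx': 427.93669337364616, 'fy': 427.93669337364616, 'cx': 327.92347872495606, 'cy': 196.2978279403716, 'cam_to_world': array([[-0.89954306,  0.26813915, -0.34485313,  0.22976516],
       [-0.4368013 , -0.56149852,  0.70279729,  0.77131543],
       [-0.00518705,  0.78282872,  0.62221563,  0.77092972],
       [ 0.        ,  0.        ,  0.        ,  1.        ]])}
wrist {'fx': 315.8774246067674, 'fy': 315.8774246067674, 'cx': 315.97174937317817, 'cy': 196.1838298679202, 'tool_from_camera': array([[ 8.27443810e-04,  9.46133145e-01,  3.23776755e-01,
         8.18063137e-02],
       [ 9.99999436e-01, -5.67169719e-04, -8.98227769e-04,
        -1.57259505e-04],
       [-6.66206692e-04,  3.23777316e-01, -9.46133080e-01,
        -1.25063274e-01],
       [ 0.00000000e+00,  0.00000000e+00,  0.00000000e+00,
         1.00000000e+00]])}
```

View pics/top0.png

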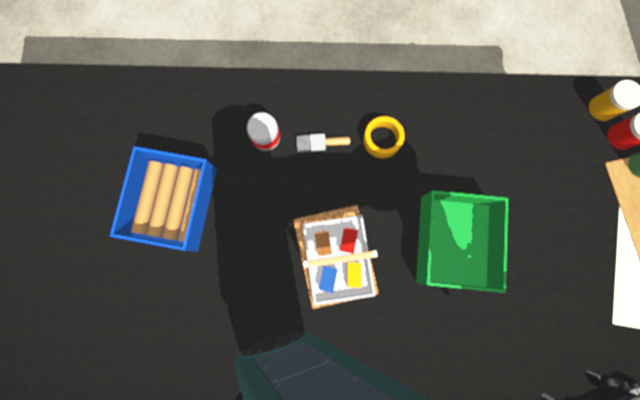

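View pics/side0.png

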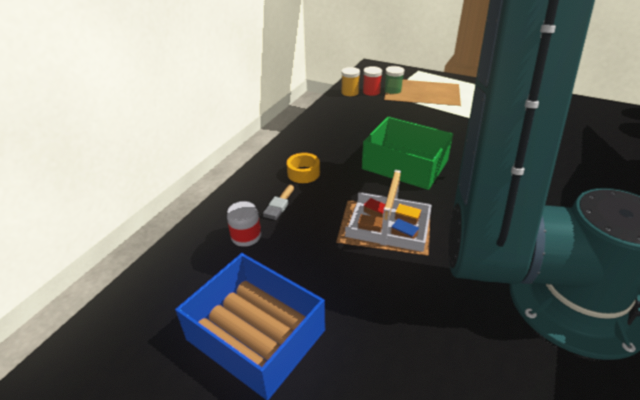

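The top view shows the tray on its mat near (338,258), the grip bar from (304,264) to (377,254), the green crate near (464,242) on the -y side and the blue bin on the left. I'll enlarge the tray and crate.

```bash
python3 - <<'E'
import cv2
a=cv2.imread("pics/top0.png")[180:320,285:525]; b=cv2.imread("pics/side0.png")[110:260,330:460]
cv2.imwrite("pics/ct.png",cv2.resize(a[:, :],None,fx=3.3,fy=3.3,interpolation=cv2.INTER_CUBIC))
cv2.imwrite("pics/cs.png",cv2.resize(b,None,fx=4,fy=4,interpolation=cv2.INTER_CUBIC))
E
```

```text
(no output)
```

View pics/ct.png

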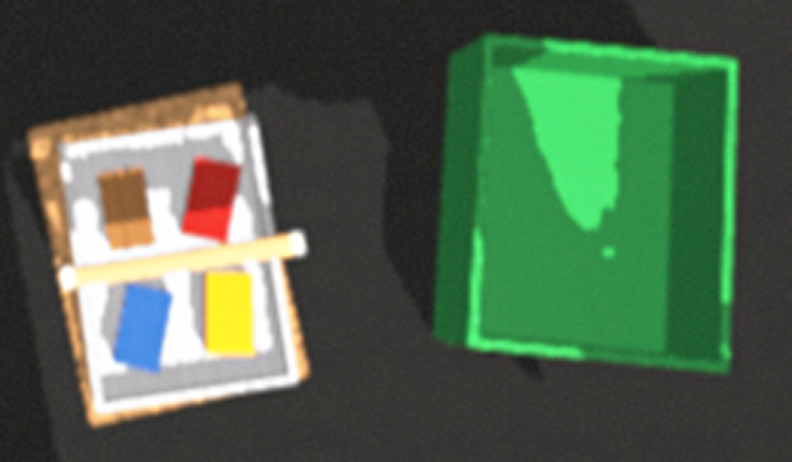

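View pics/cs.png

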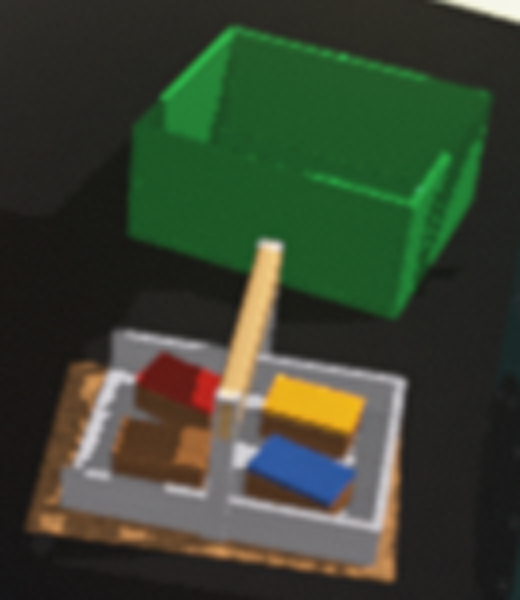

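The tray's open end is the far one (+x): the side crop shows bare floor edge there at (80,470)-(115,375) and walls on the other three sides. Moves can only twist about the tool axis, so before planning the tip I'll check what the arm does at the edge of its reach.

{"name": "step_arm", "arguments": {
  "commands": [
    [0,60,0,0,0],
    [0,60,0,0,0],
    [0,60,0,0,0],
    [0,60,0,0,0],
    [0,60,0,0,0],
    [0,60,0,0,0]
  ]
}}

```text
clock: 0.85
tcp_pos: [0.3575, -0.7325, 0.249]
tool_rot: [[0.898, 0.44, 0.004], [0.44, -0.898, -0.009], [-0.0, 0.01, -1.0]]
contact_force: [-0.2, -1.0, 0.3]
finger_gap: 0.0856
gripper_force: 0.0
```

```bash
python3 - <<'E'
from workcell import *
import numpy as np
s=get_state();print(s['clock'],s['joint_positions'],s['tcp_pos'],np.linalg.norm(s['tcp_pos'][:2]),s['tool_rot'])
E
```

```text
0.85 [-6.97154056e+01  5.28209419e+01  6.80107102e+01  1.04604928e+02
  3.79931410e-02  8.41693340e+01] [ 0.35748094 -0.73246271  0.24902269] 0.8150424814901249 [[ 8.97909663e-01  4.40160114e-01  4.16065106e-03]
 [ 4.40179616e-01 -8.97861120e-01 -9.34429119e-03]
 [-3.77297451e-04  1.02217631e-02 -9.99947685e-01]]
```

{"name": "step_arm", "arguments": {
  "commands": [
    [0,60,0,0,0],
    [0,60,0,0,0],
    [0,60,0,0,0]
  ]
}}

```text
clock: 1.23
tcp_pos: [0.329, -0.6729, 0.2711]
tool_rot: [[0.899, 0.438, -0.029], [0.437, -0.888, 0.144], [0.037, -0.142, -0.989]]
contact_force: [-0.2, -0.1, 0.7]
finger_gap: 0.0854
gripper_force: 0.0
```

```bash
python3 - <<'E'
from workcell import *
import numpy as np
s=get_state();print(s['clock'],s['joint_positions'],s['tcp_pos'],np.linalg.norm(s['tcp_pos'][:2]),s['tool_rot'])
E
```

```text
1.225 [-70.59230313  55.80365855  78.26281972 120.82191925   1.16735993
  83.23007456] [ 0.32896746 -0.67292493  0.27109791] 0.7490310784975351 [[ 0.89863056  0.43773981 -0.02910267]
 [ 0.4371295  -0.8878095   0.14391697]
 [ 0.03716057 -0.14204983 -0.98916174]]
```

At the limit the tool tilts. I'll see whether the tilt stays when I move back.

{"name": "step_arm", "arguments": {
  "commands": [
    [0,-50,0,0,0],
    [0,-50,0,0,0],
    [0,-50,0,0,0]
  ]
}}

```text
clock: 1.6
tcp_pos: [0.2884, -0.5934, 0.2909]
tool_rot: [[0.898, 0.438, -0.029], [0.437, -0.888, 0.144], [0.037, -0.142, -0.989]]
contact_force: [0.5, -1.0, 1.1]
finger_gap: 0.0853
gripper_force: 0.0
```

```bash
python3 - <<'E'
from workcell import *
import numpy as np
s=get_state();print(s['clock'],s['joint_positions'],s['tcp_pos'],np.linalg.norm(s['tcp_pos'][:2]),s['tool_rot'])
E
```

```text
1.6 [-71.56740243  36.57590044  39.22154424 101.02518345   1.01718497
  82.24593782] [ 0.28837374 -0.59335619  0.29088717] 0.6597203772471745 [[ 0.89847895  0.4380425  -0.02922932]
 [ 0.43744922 -0.88766374  0.14384456]
 [ 0.03706422 -0.14202765 -0.98916853]]
```

The tilt stays once taken on, so I can set it at the joint limits and the twist then decides which side of the tray is low. Next I'll see what happens when I push up.

{"name": "step_arm", "arguments": {
  "commands": [
    [0,0,-60,0,0],
    [0,0,-60,0,0],
    [0,0,-60,0,0],
    [0,0,-60,0,0],
    [0,0,-60,0,0]
  ]
}}

```text
clock: 2.22
tcp_pos: [0.3009, -0.6321, 0.4475]
tool_rot: [[0.899, 0.436, 0.047], [0.439, -0.894, -0.087], [0.004, 0.099, -0.995]]
contact_force: [0.7, -0.2, 0.1]
finger_gap: 0.0858
gripper_force: 0.0
```

```bash
cat > st.py <<'E'
from workcell import *
import numpy as np
np.set_printoptions(precision=3,suppress=True)
s=get_state();R=np.array(s['tool_rot']);p=np.array(s['tcp_pos']);q=np.array(s['joint_positions'])
print(s['clock'],'q',q.round(1),'p',p,'r',np.linalg.norm(p[:2]).round(3),'tau',(q[3]-90-q[2]+q[1]).round(2),'tilt',np.degrees(np.arccos(-R[2,2])).round(2),'z',R[:,2],'x',R[:,0],'F',np.array(s['contact_force']).round(1),'gap',s['finger_gap'],s['gripper_force'])
open('log.txt','a').write(repr((q.tolist(),p.tolist(),R.tolist()))+'\n')
E
python3 st.py
```

```text
2.225 q [-71.6  41.8  78.2 120.8   1.   82.5] p [ 0.301 -0.632  0.447] r 0.7 tau -5.59 tilt 5.67 z [ 0.047 -0.087 -0.995] x [0.899 0.439 0.004] F [ 0.7 -0.2  0.1] gap 0.08577009211798343 0.0
```

{"name": "step_arm", "arguments": {
  "commands": [
    [0,-40,-45,0,0],
    [0,-40,-45,0,0],
    [0,-40,-45,0,0],
    [0,-40,-45,0,0]
  ]
}}

```text
clock: 2.72
tcp_pos: [0.2152, -0.4562, 0.5767]
tool_rot: [[0.899, 0.434, 0.059], [0.438, -0.891, -0.122], [0.0, 0.135, -0.991]]
contact_force: [-0.3, -0.5, 0.9]
finger_gap: 0.0854
gripper_force: 0.0
```

```bash
python3 st.py
```

```text
2.725 q [-74.8  18.5  57.  120.8   1.5  79.3] p [ 0.215 -0.456  0.577] r 0.504 tau -7.65 tilt 7.79 z [ 0.059 -0.122 -0.991] x [0.899 0.438 0.   ] F [-0.3 -0.5  0.9] gap 0.08537373030222632 0.0
```

{"name": "step_arm", "arguments": {
  "commands": [
    [0,0,-60,0,0],
    [0,0,-60,0,0],
    [0,-20,-60,0,0]
  ]
}}

```text
clock: 3.1
tcp_pos: [0.1848, -0.3869, 0.6337]
tool_rot: [[0.9, 0.426, 0.091], [0.435, -0.872, -0.225], [-0.017, 0.242, -0.97]]
contact_force: [-0.5, 0.3, 0.6]
finger_gap: 0.0851
gripper_force: 0.0
```

```bash
python3 st.py
```

```text
3.1 q [-76.7   9.3  54.  120.8   2.1  77.6] p [ 0.185 -0.387  0.634] r 0.429 tau -13.87 tilt 14.03 z [ 0.091 -0.225 -0.97 ] x [ 0.9    0.435 -0.017] F [-0.5  0.3  0.6] gap 0.08512594912909693 0.0
```

Pushing up tilts the fingers outward, and the outer limit near z 0.38 should bring the tool back to vertical. I'll go there to straighten it.

{"name": "step_arm", "arguments": {
  "commands": [
    [0,42,47,0,0],
    [0,42,47,0,0],
    [0,42,47,0,0],
    [0,42,47,0,0],
    [0,42,47,0,0],
    [0,42,47,0,0],
    [0,42,47,0,0],
    [0,50,10,0,0]
  ]
}}

```text
clock: 4.1
tcp_pos: [0.3506, -0.7403, 0.3836]
tool_rot: [[0.9, 0.426, 0.091], [0.435, -0.872, -0.224], [-0.016, 0.241, -0.97]]
contact_force: [-0.2, -0.7, 1.6]
finger_gap: 0.0854
gripper_force: 0.0
```

```bash
python3 st.py
```

```text
4.1 q [-70.6  43.4  67.5 100.1   0.6  83.6] p [ 0.351 -0.74   0.384] r 0.819 tau -13.98 tilt 13.99 z [ 0.091 -0.224 -0.97 ] x [ 0.9    0.435 -0.016] F [-0.2 -0.7  1.6] gap 0.08537980790844911 0.0
```

{"name": "step_arm", "arguments": {
  "commands": [
    [0,55,14,0,0],
    [0,55,14,0,0],
    [0,55,14,0,0]
  ]
}}

```text
clock: 4.47
tcp_pos: [0.3929, -0.8271, 0.3352]
tool_rot: [[0.901, 0.415, 0.13], [0.434, -0.844, -0.315], [-0.021, 0.34, -0.94]]
contact_force: [-0.3, 0.4, -0.3]
finger_gap: 0.0854
gripper_force: 0.0
```

```bash
python3 st.py
```

```text
4.475 q [-69.9  52.6  78.2  95.8   0.8  84.3] p [ 0.393 -0.827  0.335] r 0.916 tau -19.89 tilt 19.9 z [ 0.13  -0.315 -0.94 ] x [ 0.901  0.434 -0.021] F [-0.3  0.4 -0.3] gap 0.08540939972620232 0.0
```

```bash
cat > kin.py <<'E'
import numpy as np
from scipy.optimize import least_squares
def rz(q,P):
    r0,h,L1,L2,off,T=P; a,b,c=np.radians(q[1:4])
    e=b-a; tau=c-np.pi/2-e
    return np.array([r0+L1*np.sin(a)+L2*np.cos(e+off)-T*np.sin(tau), h+L1*np.cos(a)+L2*np.sin(e+off)-T*np.cos(tau)])
D=[([-72.783,15.075,-2.767,72.158],[0.231,-0.4712,0.2478]),([-69.715,52.821,68.011,104.605],[0.35748,-0.73246,0.24902]),([-70.592,55.804,78.263,120.822],[.32897,-.67292,.2711]),([-71.567,36.576,39.2215,101.025],[.28837,-.59336,.29089])]
D+=[(e[0],e[1]) for e in map(eval,open('log.txt'))]
f=lambda P:np.concatenate([rz(q,P)-[np.hypot(*p[:2]),p[2]] for q,p in D])
s=least_squares(f,[.0,.3,.35,.35,0,.2]);P=s.x
E
python3 - <<'E'
from kin import *
print(P,np.abs(s.fun).max())
E
```

```text
[0.0083548  0.1632521  0.57622633 0.37225464 0.12808261 0.40437336] 0.0011167652096966685
```

```bash
cat > rows.py <<'E'
import numpy as np, sys
from workcell import get_state
# usage: rows.py step_mm "x,y,z;x,y,z"
def rows(wps,step=58,p=None,R=None):
    s=get_state();p=np.array(s['tcp_pos']) if p is None else p;R=np.array(s['tool_rot']) if R is None else R
    for w in wps:
        d=R.T@(np.array(w)-p)*1e3; n=int(np.ceil(max(np.abs(d).max()/step,np.linalg.norm(d)/60)))
        print(n,'x',(d/n).round(1).tolist()); p=np.array(w)
if __name__=='__main__': rows([list(map(float,w.split(','))) for w in sys.argv[2].split(';')],float(sys.argv[1]))
E
cat > tri.py <<'E'
import numpy as np
from workcell import camera_model
def ray(n,px):
    c=camera_model(n);M=np.array(c['cam_to_world']);d=M[:3,:3]@[(px[0]-c['cx'])/c['fx'],-(px[1]-c['cy'])/c['fy'],-1];return M[:3,3],d/np.linalg.norm(d)
def atz(n,px,z): o,d=ray(n,px);return o+d*(z-o[2])/d[2]
def tri(pt,ps):
    A=0;b=0;o=[ray('top',pt),ray('side',ps)]
    for c,d in o: Q=np.eye(3)-np.outer(d,d);A=A+Q;b=b+Q@c
    x=np.linalg.solve(A,b);return x,[np.linalg.norm(np.cross(x-c,d)) for c,d in o]
E
python3 - <<'E'
from rows import rows
rows([[.45,-.15,.40],[.40,.25,.42],[.1,.42,.42],[-.17,.42,.42],[-.17,.42,.54]])
from tri import *
np.set_printoptions(precision=3,suppress=True)
T=lambda x,y:(285+x/3.3,180+y/3.3)
S=lambda x,y:(330+x/4,110+y/4)
for n,a,b in [('bar+y',(68,277),(230,393)),('bar-y',(299,243),(270,243)),('bk red? crate top NW',(488,37),(135,125)),('crate NE',(737,60),(235,28)),('crate SE',(728,370),(488,93)),('crate SW',(470,346),(413,200))]:
    print(n,*tri(T(*a),S(*b)))
print('mat z.004',[atz('top',T(*a),.004)[:2] for a in [(30,132),(240,84),(308,377),(92,425)]])
print('mat side',[atz('side',S(*a),.004)[:2] for a in [(70,362),(28,532),(393,578)]])
print('tray back corners z.036',[atz('top',T(*a),.036)[:2] for a in [(100,405),(302,375)]])
print('front wall tops',[atz('top',T(*a),.036)[:2] for a in [(63,148),(250,118)]])
E
```

```text
12 x [28.7, -43.8, -22.2]
7 x [18.3, -50.2, -21.6]
6 x [-32.7, -44.6, -15.4]
5 x [-48.6, -22.4, -7.0]
3 x [-0.8, 13.6, -37.6]
bar+y [0.442 0.022 0.125] [np.float64(0.00015727083421856095), np.float64(0.0001572708342186916)]
bar-y [ 0.47  -0.134  0.125] [np.float64(0.0008897433886882985), np.float64(0.0008897433886884287)]
bk red? crate top NW [ 0.62  -0.273  0.099] [np.float64(0.0009365543044712513), np.float64(0.0009365543044712804)]
crate NE [ 0.606 -0.452  0.098] [np.float64(0.0009087825325011768), np.float64(0.0009087825325011168)]
crate SE [ 0.391 -0.434  0.1  ] [np.float64(0.0015858616197149424), np.float64(0.0015858616197150243)]
crate SW [ 0.403 -0.255  0.105] [np.float64(0.001414394399949149), np.float64(0.001414394399949083)]
mat z.004 [array([0.552, 0.059]), array([ 0.594, -0.105]), array([ 0.37 , -0.159]), array([0.33 , 0.005])]
mat side [array([ 0.596, -0.102]), array([0.551, 0.066]), array([0.332, 0.006])]
tray back corners z.036 [array([ 0.349, -0.001]), array([ 0.374, -0.149])]
front wall tops [array([0.537, 0.032]), array([ 0.563, -0.11 ])]
```

Measured from the two views:

| Thing | Centre (m) | Yaw | Notes |
|---|---|---|---|
| Mat | (0.461, -0.050) | 13.6° | |
| Grip bar | (0.456, -0.056) | 10° | top at z 0.125 |
| Crate | (0.505, -0.354) | -4.8° | rim at z 0.10 |

I'll swing round to the left side to take off the present 20° tilt.

{"name": "step_arm", "arguments": {
  "commands": [
    [28.7,-43.8,-22.2,0,0],
    [28.7,-43.8,-22.2,0,0],
    [28.7,-43.8,-22.2,0,0],
    [28.7,-43.8,-22.2,0,0],
    [28.7,-43.8,-22.2,0,0],
    [28.7,-43.8,-22.2,0,0],
    [28.7,-43.8,-22.2,0,0],
    [28.7,-43.8,-22.2,0,0],
    [28.7,-43.8,-22.2,0,0],
    [28.7,-43.8,-22.2,0,0],
    [28.7,-43.8,-22.2,0,0],
    [28.7,-43.8,-22.2,0,0],
    [18.3,-50.2,-21.6,0,0],
    [18.3,-50.2,-21.6,0,0],
    [18.3,-50.2,-21.6,0,0],
    [18.3,-50.2,-21.6,0,0],
    [18.3,-50.2,-21.6,0,0],
    [18.3,-50.2,-21.6,0,0],
    [18.3,-50.2,-21.6,0,0]
  ]
}}

```text
clock: 6.85
tcp_pos: [0.4015, 0.1886, 0.4218]
tool_rot: [[0.896, 0.425, 0.13], [0.444, -0.84, -0.312], [-0.023, 0.337, -0.941]]
contact_force: [1.2, -0.5, 0.3]
finger_gap: 0.0854
gripper_force: 0.0
```

{"name": "step_arm", "arguments": {
  "commands": [
    [-32.7,-44.6,-15.4,0,0],
    [-32.7,-44.6,-15.4,0,0],
    [-32.7,-44.6,-15.4,0,0],
    [-32.7,-44.6,-15.4,0,0],
    [-32.7,-44.6,-15.4,0,0],
    [-32.7,-44.6,-15.4,0,0],
    [-48.6,-22.4,-7,0,0],
    [-48.6,-22.4,-7,0,0],
    [-48.6,-22.4,-7,0,0],
    [-48.6,-22.4,-7,0,0],
    [-48.6,-22.4,-7,0,0],
    [-0.8,13.6,-37.6,0,0],
    [-0.8,13.6,-37.6,0,0],
    [-0.8,13.6,-37.6,0,0]
  ]
}}

```text
clock: 8.6
tcp_pos: [0.0036, 0.046, 0.5067]
tool_rot: [[0.788, 0.611, 0.08], [0.616, -0.778, -0.124], [-0.013, 0.147, -0.989]]
contact_force: [0.9, -0.9, -0.0]
finger_gap: 0.0856
gripper_force: 0.0
```

```bash
python3 st.py
```

```text
8.6 q [  9.2 -30.1   3.9 120.5  -7.8 150.8] p [0.004 0.046 0.507] r 0.046 tau -3.45 tilt 8.51 z [ 0.08  -0.124 -0.989] x [ 0.788  0.616 -0.013] F [ 0.9 -0.9 -0. ] gap 0.0855678470190914 0.0
```

The last-joint range cut that swing short, because the turn at that azimuth would pass 180°. I'll move out to the left while twisting the tool back into range.

```bash
cat > rows.py <<'E'
import numpy as np, sys, json
from scipy.spatial.transform import Rotation as Ro
from workcell import get_state
# rows.py grip step_mm "x,y,z,twist_total;..."   ('a' world waypoints)
def rows(wps,grip=0,step=58):
    s=get_state();p=np.array(s['tcp_pos']);R=np.array(s['tool_rot']);out=[]
    for w in wps:
        d=np.array(w[:3])-p;tw=w[3] if len(w)>3 else 0
        n=max(1,int(np.ceil(max(np.linalg.norm(d)*1e3/step,abs(tw)/.18))))
        for i in range(n):
            out.append([round(v) for v in R.T@(d/n)*1e3]+[round(tw/n,3),grip]);
            p=p+R@np.array(out[-1][:3])/1e3
            R=R@Ro.from_rotvec([0,0,out[-1][3]]).as_matrix()
    print(len(out),json.dumps(out)); print('end',p.round(3),'y_az',np.degrees(np.arctan2(R[1,1],R[0,1])).round(1))
if __name__=='__main__': rows([list(map(float,w.split(','))) for w in sys.argv[3].split(';')],float(sys.argv[1]),float(sys.argv[2]))
E
python3 rows.py 0 50 ".3,.15,.42,-1.1;.2,.35,.42,-.6"
```

```text
12 [[43, 12, 14, -0.157, 0.0], [40, 19, 14, -0.157, 0.0], [37, 25, 14, -0.157, 0.0], [32, 30, 14, -0.157, 0.0], [27, 35, 14, -0.157, 0.0], [21, 39, 14, -0.157, 0.0], [15, 42, 14, -0.157, 0.0], [43, -12, -7, -0.12, 0.0], [44, -6, -7, -0.12, 0.0], [44, -1, -7, -0.12, 0.0], [44, 4, -7, -0.12, 0.0], [43, 9, -7, -0.12, 0.0]]
end [0.2   0.35  0.421] y_az 45.3
```

{"name": "step_arm", "arguments": {
  "commands": [
    [43,12,14,-0.157,0],
    [40,19,14,-0.157,0],
    [37,25,14,-0.157,0],
    [32,30,14,-0.157,0],
    [27,35,14,-0.157,0],
    [21,39,14,-0.157,0],
    [15,42,14,-0.157,0],
    [43,-12,-7,-0.12,0],
    [44,-6,-7,-0.12,0],
    [44,-1,-7,-0.12,0],
    [44,4,-7,-0.12,0],
    [43,9,-7,-0.12,0]
  ]
}}

```text
clock: 10.1
tcp_pos: [0.1994, 0.3493, 0.4209]
tool_rot: [[-0.704, 0.706, 0.079], [0.696, 0.707, -0.125], [-0.144, -0.033, -0.989]]
contact_force: [1.5, -0.1, -0.3]
finger_gap: 0.0857
gripper_force: 0.0
```

```bash
python3 st.py; python3 rows.py 0 50 "-.1,.42,.45,-.3;-.23,.38,.45,-.1;-.23,.38,.55,0"
```

```text
10.1 q [53.9  5.8 11.6 98.9 -7.9 99. ] p [0.199 0.349 0.421] r 0.402 tau 3.14 tilt 8.48 z [ 0.079 -0.125 -0.989] x [-0.704  0.696 -0.144] F [ 1.5 -0.1 -0.3] gap 0.08573302909181012 0.0
13 [[37, -23, -9, -0.043, 0.0], [37, -22, -9, -0.043, 0.0], [38, -20, -9, -0.043, 0.0], [39, -18, -9, -0.043, 0.0], [40, -17, -9, -0.043, 0.0], [41, -15, -9, -0.043, 0.0], [41, -13, -9, -0.043, 0.0], [32, -32, -1, -0.033, 0.0], [33, -31, -1, -0.033, 0.0], [34, -30, -1, -0.033, 0.0], [-4, -3, -33, 0.0, 0.0], [-4, -3, -33, 0.0, 0.0], [-4, -3, -33, 0.0, 0.0]]
end [-0.23   0.378  0.55 ] y_az 67.8
```

{"name": "step_arm", "arguments": {
  "commands": [
    [37,-23,-9,-0.043,0],
    [37,-22,-9,-0.043,0],
    [38,-20,-9,-0.043,0],
    [39,-18,-9,-0.043,0],
    [40,-17,-9,-0.043,0],
    [41,-15,-9,-0.043,0],
    [41,-13,-9,-0.043,0],
    [32,-32,-1,-0.033,0],
    [33,-31,-1,-0.033,0],
    [34,-30,-1,-0.033,0],
    [-4,-3,-33,0,0],
    [-4,-3,-33,0,0],
    [-4,-3,-33,0,0]
  ]
}}

```text
clock: 11.72
tcp_pos: [-0.2229, 0.3706, 0.5138]
tool_rot: [[-0.923, 0.378, 0.066], [0.372, 0.924, -0.093], [-0.096, -0.062, -0.993]]
contact_force: [-1.4, 0.1, 0.8]
finger_gap: 0.0857
gripper_force: 0.0
```

```bash
python3 st.py
```

```text
11.725 q [111.2  15.5  40.  120.8  -1.6 133.4] p [-0.223  0.371  0.514] r 0.432 tau 6.37 tilt 6.57 z [ 0.066 -0.093 -0.993] x [-0.923  0.372 -0.096] F [-1.4  0.1  0.8] gap 0.08568513320202177 0.0
```

{"name": "step_arm", "arguments": {
  "commands": [
    [-3,-2,-33,0,0],
    [-3,-2,-33,0,0],
    [-3,-2,-33,0,0]
  ]
}}

```text
clock: 12.1
tcp_pos: [-0.2114, 0.3531, 0.5406]
tool_rot: [[-0.926, 0.376, 0.041], [0.375, 0.926, -0.033], [-0.05, -0.015, -0.999]]
contact_force: [0.6, 0.3, 0.9]
finger_gap: 0.0852
gripper_force: 0.0
```

```bash
python3 st.py
```

```text
12.1 q [110.5  12.1  40.3 120.8  -1.5 132.7] p [-0.211  0.353  0.541] r 0.412 tau 2.59 tilt 3.01 z [ 0.041 -0.033 -0.999] x [-0.926  0.375 -0.05 ] F [0.6 0.3 0.9] gap 0.08524018044760372 0.0
```

{"name": "step_arm", "arguments": {
  "commands": [
    [-3,-2,-33,0,0],
    [-3,-2,-33,0,0]
  ]
}}

```text
clock: 12.35
tcp_pos: [-0.2043, 0.3415, 0.5577]
tool_rot: [[-0.927, 0.375, 0.025], [0.375, 0.927, 0.009], [-0.02, 0.017, -1.0]]
contact_force: [0.0, -0.1, -0.5]
finger_gap: 0.0852
gripper_force: 0.0
```

```bash
python3 st.py; python3 rows.py 0 54 ".05,.40,.4,.2;.36,.2,.28,.5;.456,-.056,.2,.31"
```

```text
12.35 q [110.1   9.9  40.7 120.8  -1.5 132.2] p [-0.204  0.342  0.558] r 0.398 tau 0.02 tilt 1.5 z [ 0.025  0.009 -1.   ] x [-0.927  0.375 -0.02 ] F [ 0.  -0.1 -0.5] gap 0.08516936968001802 0.0
20 [[-35, 24, 27, 0.033, 0.0], [-34, 26, 27, 0.033, 0.0], [-33, 27, 27, 0.033, 0.0], [-33, 28, 27, 0.033, 0.0], [-32, 29, 27, 0.033, 0.0], [-31, 30, 27, 0.033, 0.0], [-46, 0, 16, 0.062, 0.0], [-46, 3, 16, 0.062, 0.0], [-45, 6, 16, 0.062, 0.0], [-45, 9, 16, 0.062, 0.0], [-44, 11, 16, 0.062, 0.0], [-44, 14, 16, 0.062, 0.0], [-43, 17, 16, 0.062, 0.0], [-42, 19, 16, 0.062, 0.0], [-45, -6, 13, 0.052, 0.0], [-45, -4, 13, 0.052, 0.0], [-45, -2, 13, 0.052, 0.0], [-45, 1, 13, 0.052, 0.0], [-45, 3, 13, 0.052, 0.0], [-45, 5, 13, 0.052, 0.0]]
end [ 0.456 -0.054  0.202] y_az 10.3
```

Tilt is down to 1.5°. Now I'll go to above the bar.

{"name": "step_arm", "arguments": {
  "commands": [
    [-35,24,27,0.033,0],
    [-34,26,27,0.033,0],
    [-33,27,27,0.033,0],
    [-33,28,27,0.033,0],
    [-32,29,27,0.033,0],
    [-31,30,27,0.033,0],
    [-46,0,16,0.062,0],
    [-46,3,16,0.062,0],
    [-45,6,16,0.062,0],
    [-45,9,16,0.062,0],
    [-44,11,16,0.062,0],
    [-44,14,16,0.062,0],
    [-43,17,16,0.062,0],
    [-42,19,16,0.062,0],
    [-45,-6,13,0.052,0],
    [-45,-4,13,0.052,0],
    [-45,-2,13,0.052,0],
    [-45,1,13,0.052,0],
    [-45,3,13,0.052,0],
    [-45,5,13,0.052,0]
  ]
}}

```text
clock: 14.85
tcp_pos: [0.456, -0.0557, 0.2027]
tool_rot: [[-0.177, 0.984, 0.026], [0.984, 0.177, 0.007], [0.002, 0.027, -1.0]]
contact_force: [0.6, 1.1, 0.3]
finger_gap: 0.0855
gripper_force: 0.0
```

```bash
python3 st.py; python3 - <<'E'
from workcell import *
import cv2
cv2.imwrite("pics/w1.png",cv2.cvtColor(snapshot("wrist"),cv2.COLOR_RGB2BGR))
E
python3 rows.py 0 30 ".456,-.056,.107"
```

```text
14.85 q [-17.7   8.9 -18.3  61.5   0.8  62.2] p [ 0.456 -0.056  0.203] r 0.459 tau -1.3 tilt 1.55 z [ 0.026  0.007 -1.   ] x [-0.177  0.984  0.002] F [0.6 1.1 0.3] gap 0.08551498419984448 0.0
4 [[1, -1, 24, 0.0, 0.0], [1, -1, 24, 0.0, 0.0], [1, -1, 24, 0.0, 0.0], [1, -1, 24, 0.0, 0.0]]
end [ 0.455 -0.056  0.105] y_az 10.0
```

View pics/w1.png

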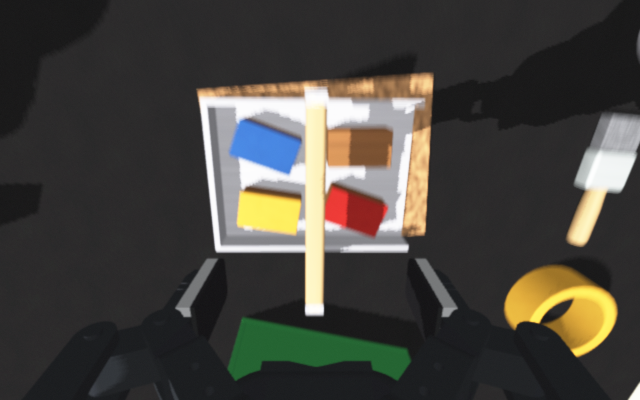

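The wrist view shows the bar running straight between the fingers from (316,92) to (314,312), with the open end on the right. I'll check its place against this view.

```bash
python3 - <<'E'
from workcell import *
import numpy as np
s=get_state();W=np.eye(4);W[:3,:3]=s['tool_rot'];W[:3,3]=s['tcp_pos']
c=camera_model('wrist');M=W@np.array(c['tool_from_camera'])
for px in [(316,92),(314,312),(200,97),(213,250)]:
    d=M[:3,:3]@[(px[0]-c['cx'])/c['fx'],-(px[1]-c['cy'])/c['fy'],-1];o=M[:3,3]
    z=.124 if px[0]>300 else .036
    print(px,(o+d*(z-o[2])/d[2]).round(3))
E
```

```text
(316, 92) [0.444 0.02  0.124]
(314, 312) [ 0.47  -0.139  0.124]
(200, 97) [ 0.348 -0.002  0.036]
(213, 250) [ 0.369 -0.149  0.036]
```

{"name": "step_arm", "arguments": {
  "commands": [
    [-1,0,24,0,0],
    [0,0,24,0,0],
    [0,0,24,0,0],
    [0,0,23,0,0],
    [0,0,0,0,0.5],
    [0,0,0,0,1],
    [0,0,0,0,1],
    [0,0,0,0,1],
    [0,0,0,0,1]
  ]
}}

```text
clock: 16.02
tcp_pos: [0.4586, -0.0546, 0.1086]
tool_rot: [[-0.179, 0.983, 0.026], [0.984, 0.179, 0.007], [0.002, 0.027, -1.0]]
contact_force: [0.1, 2.3, 11.2]
finger_gap: 0.0136
gripper_force: 58.9
```

```bash
python3 st.py
```

```text
16.025 q [-17.4  13.5 -28.4  46.8   0.8  62.3] p [ 0.459 -0.055  0.109] r 0.462 tau -1.32 tilt 1.55 z [ 0.026  0.007 -1.   ] x [-0.179  0.984  0.002] F [ 0.1  2.3 11.2] gap 0.013583700427554747 58.85651707649231
```

Gripped, at 59 N. Next I'll lift gently and carry the tray toward azimuth -95°, turning the open end away.

```bash
python3 rows.py 1 32 ".45,-.07,.2,0;.30,-.32,.36,.45;.10,-.45,.42,.25;-.04,-.47,.45,.17"
```

```text
27 [[-4, -3, -31, 0.0, 1.0], [-4, -3, -31, 0.0, 1.0], [-4, -3, -31, 0.0, 1.0], [-20, -17, -15, 0.041, 1.0], [-21, -16, -15, 0.041, 1.0], [-21, -15, -15, 0.041, 1.0], [-22, -14, -15, 0.041, 1.0], [-23, -14, -15, 0.041, 1.0], [-23, -13, -15, 0.041, 1.0], [-24, -12, -15, 0.041, 1.0], [-24, -11, -15, 0.041, 1.0], [-24, -10, -15, 0.041, 1.0], [-25, -9, -15, 0.041, 1.0], [-25, -8, -15, 0.041, 1.0], [-22, -19, -8, 0.031, 1.0], [-23, -19, -8, 0.031, 1.0], [-23, -18, -8, 0.031, 1.0], [-24, -17, -8, 0.031, 1.0], [-24, -17, -8, 0.031, 1.0], [-25, -16, -8, 0.031, 1.0], [-25, -15, -8, 0.031, 1.0], [-26, -14, -8, 0.031, 1.0], [-17, -22, -7, 0.034, 1.0], [-18, -22, -7, 0.034, 1.0], [-19, -21, -7, 0.034, 1.0], [-20, -20, -7, 0.034, 1.0], [-20, -20, -7, 0.034, 1.0]]
end [-0.04  -0.469  0.45 ] y_az -39.5
```

{"name": "step_arm", "arguments": {
  "commands": [
    [-1,-1,-10,0,1],
    [-3,-2,-20,0,1],
    [-4,-3,-31,0,1],
    [-4,-3,-31,0,1],
    [-10,-8,-20,0.02,1]
  ]
}}

```text
clock: 16.65
tcp_pos: [0.4427, -0.08, 0.221]
tool_rot: [[-0.16, 0.987, 0.026], [0.987, 0.16, 0.007], [0.003, 0.027, -1.0]]
contact_force: [-0.7, -0.3, -4.8]
finger_gap: 0.0135
gripper_force: 58.7
```

```bash
python3 st.py;  python3 - <<'E'
from workcell import *
import cv2
cv2.imwrite("pics/w2.png",cv2.cvtColor(snapshot("wrist"),cv2.COLOR_RGB2BGR))
E
python3 rows.py 1 32 ".30,-.32,.36,.45;.10,-.45,.42,.25;-.04,-.47,.45,.17"
```

```text
16.65 q [-21.2   7.4 -17.1  64.2   0.9  59.6] p [ 0.443 -0.08   0.221] r 0.45 tau -1.26 tilt 1.56 z [ 0.026  0.007 -1.   ] x [-0.16   0.987  0.003] F [-0.7 -0.3 -4.8] gap 0.013454898577930061 58.71710479259491
23 [[-21, -17, -14, 0.045, 1.0], [-22, -16, -14, 0.045, 1.0], [-23, -15, -14, 0.045, 1.0], [-23, -14, -14, 0.045, 1.0], [-24, -13, -14, 0.045, 1.0], [-25, -12, -14, 0.045, 1.0], [-25, -11, -14, 0.045, 1.0], [-26, -10, -14, 0.045, 1.0], [-26, -9, -14, 0.045, 1.0], [-26, -8, -14, 0.045, 1.0], [-23, -19, -9, 0.031, 1.0], [-23, -19, -9, 0.031, 1.0], [-24, -18, -9, 0.031, 1.0], [-25, -17, -9, 0.031, 1.0], [-25, -16, -9, 0.031, 1.0], [-26, -16, -9, 0.031, 1.0], [-26, -15, -9, 0.031, 1.0], [-26, -14, -9, 0.031, 1.0], [-18, -22, -6, 0.034, 1.0], [-18, -21, -6, 0.034, 1.0], [-19, -20, -6, 0.034, 1.0], [-20, -20, -6, 0.034, 1.0], [-20, -19, -6, 0.034, 1.0]]
end [-0.04  -0.47   0.449] y_az -40.7
```

View pics/w2.png

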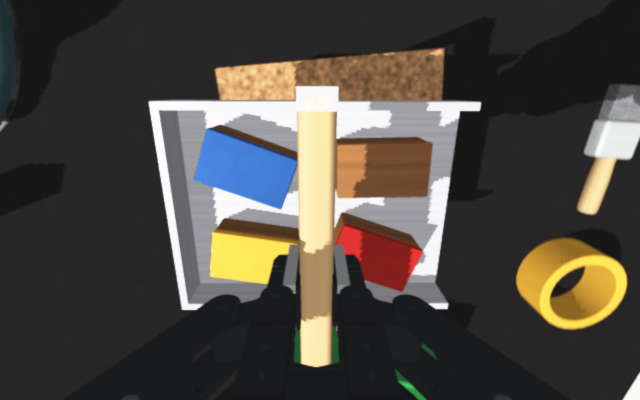

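The tray is lifted level with all four blocks aboard (yellow at (250,252), red at (378,252)). I'll carry on.

{"name": "step_arm", "arguments": {
  "commands": [
    [-21,-17,-14,0.045,1],
    [-22,-16,-14,0.045,1],
    [-23,-15,-14,0.045,1],
    [-23,-14,-14,0.045,1],
    [-24,-13,-14,0.045,1],
    [-25,-12,-14,0.045,1],
    [-25,-11,-14,0.045,1],
    [-26,-10,-14,0.045,1],
    [-26,-9,-14,0.045,1],
    [-26,-8,-14,0.045,1],
    [-23,-19,-9,0.031,1],
    [-23,-19,-9,0.031,1],
    [-24,-18,-9,0.031,1],
    [-25,-17,-9,0.031,1],
    [-25,-16,-9,0.031,1],
    [-26,-16,-9,0.031,1],
    [-26,-15,-9,0.031,1],
    [-26,-14,-9,0.031,1],
    [-18,-22,-15,0.034,1],
    [-18,-21,-20,0.034,1]
  ]
}}

```text
clock: 19.2
tcp_pos: [0.0433, -0.4575, 0.4536]
tool_rot: [[0.57, 0.821, 0.025], [0.821, -0.57, 0.009], [0.021, 0.016, -1.0]]
contact_force: [-0.1, -0.0, -4.1]
finger_gap: 0.0134
gripper_force: 59.3
```

```bash
python3 st.py
```

```text
19.2 q [-95.6  10.5  23.  103.2   1.4  29.2] p [ 0.043 -0.458  0.454] r 0.46 tau 0.63 tilt 1.53 z [ 0.025  0.009 -1.   ] x [0.57  0.821 0.021] F [-0.1 -0.  -4.1] gap 0.013400582053011326 59.292651414871216
```

{"name": "step_arm", "arguments": {
  "commands": [
    [0,0,-35,0,1],
    [0,0,-40,0,1],
    [0,0,-40,0,1],
    [0,0,-40,0,1],
    [0,0,-40,0,1],
    [0,0,-40,0,1]
  ]
}}

```text
clock: 19.95
tcp_pos: [0.0384, -0.4274, 0.5822]
tool_rot: [[0.571, 0.821, 0.018], [0.818, -0.567, -0.093], [-0.066, 0.068, -0.996]]
contact_force: [0.3, 0.1, -4.5]
finger_gap: 0.0134
gripper_force: 59.8
```

```bash
python3 st.py;python3 rows.py 1 40 "0,-.46,.77,0"
```

```text
19.95 q [-96.9  11.3  47.3 120.9   1.7  28. ] p [ 0.038 -0.427  0.582] r 0.429 tau -5.16 tilt 5.43 z [ 0.018 -0.093 -0.996] x [ 0.571  0.818 -0.066] F [ 0.3  0.1 -4.5] gap 0.013387481328240627 59.82524335384369
5 [[-12, 0, -37, 0.0, 1.0], [-12, 0, -37, 0.0, 1.0], [-12, 0, -37, 0.0, 1.0], [-12, 0, -37, 0.0, 1.0], [-12, 0, -37, 0.0, 1.0]]
end [ 0.001 -0.459  0.77 ] y_az -34.7
```

{"name": "step_arm", "arguments": {
  "commands": [
    [-10,4,-45,0,1],
    [-10,4,-45,0,1],
    [-10,4,-50,0,1],
    [-10,4,-50,0,1],
    [-12,5,-50,0,1],
    [-12,6,-50,0,1],
    [-12,6,-50,0,1]
  ]
}}

```text
clock: 20.82
tcp_pos: [0.0231, -0.4029, 0.6695]
tool_rot: [[0.572, 0.82, -0.01], [0.771, -0.542, -0.333], [-0.279, 0.183, -0.943]]
contact_force: [0.4, -0.1, -4.9]
finger_gap: 0.0136
gripper_force: 59.8
```

```bash
python3 st.py;python3 rows.py 1 40 "0,-.46,.77,0"
```

```text
20.825 q [-100.2    5.9   56.   120.8    2.8   25.3] p [ 0.023 -0.403  0.669] r 0.404 tau -19.26 tilt 19.46 z [-0.01  -0.333 -0.943] x [ 0.572  0.771 -0.279] F [ 0.4 -0.1 -4.9] gap 0.013588386837887325 59.844714403152466
3 [[-28, 10, -25, 0.0, 1.0], [-28, 10, -25, 0.0, 1.0], [-28, 10, -25, 0.0, 1.0]]
end [ 0.    -0.459  0.769] y_az -33.5
```

{"name": "step_arm", "arguments": {
  "commands": [
    [-28,18,-46,0,1],
    [-28,18,-46,0,1],
    [-30,20,-46,0,1],
    [-30,20,-46,0,1],
    [-32,22,-44,0,1],
    [-32,22,-44,0,1]
  ]
}}

```text
clock: 21.58
tcp_pos: [0.0274, -0.4454, 0.7477]
tool_rot: [[0.567, 0.823, -0.035], [0.676, -0.489, -0.551], [-0.47, 0.289, -0.834]]
contact_force: [-0.1, 0.2, -5.1]
finger_gap: 0.0133
gripper_force: 59.9
```

```bash
python3 st.py
```

```text
21.575 q [-98.7   9.6  73.9 120.9   2.8  27.4] p [ 0.027 -0.445  0.748] r 0.446 tau -33.4 tilt 33.5 z [-0.035 -0.551 -0.834] x [ 0.567  0.676 -0.47 ] F [-0.1  0.2 -5.1] gap 0.013281546107754845 59.936086535453796
```

{"name": "step_arm", "arguments": {
  "commands": [
    [-32,22,-44,0,1],
    [-32,22,-44,0,1]
  ]
}}

```text
clock: 21.82
tcp_pos: [0.0298, -0.4427, 0.7747]
tool_rot: [[0.565, 0.824, -0.04], [0.636, -0.466, -0.615], [-0.526, 0.322, -0.788]]
contact_force: [-0.8, -4.5, 19.5]
finger_gap: 0.013
gripper_force: 60.6
```

```bash
python3 st.py; python3 rows.py 1 42 ".20,-.44,.66;.5,-.415,.36;.5,-.415,.285"
```

```text
21.825 q [-98.5   9.6  78.3 120.8   3.   27.7] p [ 0.03  -0.443  0.775] r 0.444 tau -37.95 tilt 38.04 z [-0.04  -0.615 -0.788] x [ 0.565  0.636 -0.526] F [-0.8 -4.5 19.5] gap 0.012966003450012987 60.635783672332764
18 [[32, 20, 16, 0.0, 1.0], [32, 20, 16, 0.0, 1.0], [32, 20, 16, 0.0, 1.0], [32, 20, 16, 0.0, 1.0], [32, 20, 16, 0.0, 1.0], [31, 13, 19, 0.0, 1.0], [31, 13, 19, 0.0, 1.0], [31, 13, 19, 0.0, 1.0], [31, 13, 19, 0.0, 1.0], [31, 13, 19, 0.0, 1.0], [31, 13, 19, 0.0, 1.0], [31, 13, 19, 0.0, 1.0], [31, 13, 19, 0.0, 1.0], [31, 13, 19, 0.0, 1.0], [31, 13, 19, 0.0, 1.0], [31, 13, 19, 0.0, 1.0], [20, -13, 30, 0.0, 1.0], [20, -13, 30, 0.0, 1.0]]
end [ 0.5   -0.414  0.285] y_az -29.5
```

Tilt is 38°, but the contact force jumped to about 20 N, so the tray may be brushing the arm. I'll back off on the way to the crate and check.

{"name": "step_arm", "arguments": {
  "commands": [
    [15,12,20,0,1],
    [28,18,16,0,1],
    [32,20,16,0,1],
    [32,20,16,0,1]
  ]
}}

```text
clock: 22.32
tcp_pos: [0.1402, -0.4463, 0.6953]
tool_rot: [[0.565, 0.824, -0.039], [0.637, -0.466, -0.615], [-0.525, 0.322, -0.788]]
contact_force: [-0.5, -0.8, -4.2]
finger_gap: 0.0133
gripper_force: 60.4
```

```bash
python3 st.py; python3 - <<'E'
from workcell import *
import cv2
cv2.imwrite("pics/w3.png",cv2.cvtColor(snapshot("wrist"),cv2.COLOR_RGB2BGR))
E
python3 rows.py 1 42 ".5,-.415,.36;.5,-.415,.285"
```

```text
22.325 q [-76.5  -2.3  38.   93.5 -10.4  45.2] p [ 0.14  -0.446  0.695] r 0.468 tau -36.77 tilt 38.02 z [-0.039 -0.615 -0.788] x [ 0.565  0.637 -0.525] F [-0.5 -0.8 -4.2] gap 0.013291240710906317 60.434170961380005
14 [[33, 14, 19, 0.0, 1.0], [33, 14, 19, 0.0, 1.0], [33, 14, 19, 0.0, 1.0], [33, 14, 19, 0.0, 1.0], [33, 14, 19, 0.0, 1.0], [33, 14, 19, 0.0, 1.0], [33, 14, 19, 0.0, 1.0], [33, 14, 19, 0.0, 1.0], [33, 14, 19, 0.0, 1.0], [33, 14, 19, 0.0, 1.0], [33, 14, 19, 0.0, 1.0], [33, 14, 19, 0.0, 1.0], [19, -9, 31, 0.0, 1.0], [19, -9, 31, 0.0, 1.0]]
end [ 0.501 -0.415  0.285] y_az -29.4
```

View pics/w3.png

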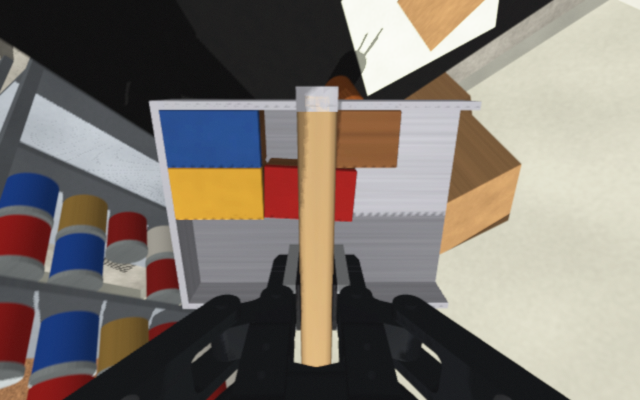

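All four blocks lie packed in the back-left corner ((212,138), (215,192), (310,192), (368,138)) and the grip has not slipped. On to the crate.

{"name": "step_arm", "arguments": {
  "commands": [
    [33,14,19,0,1],
    [33,14,19,0,1],
    [33,14,19,0,1],
    [33,14,19,0,1],
    [33,14,19,0,1],
    [33,14,19,0,1],
    [33,14,19,0,1],
    [33,14,19,0,1],
    [33,14,19,0,1],
    [33,14,19,0,1],
    [33,14,19,0,1],
    [33,14,19,0,1],
    [19,-9,31,0,1],
    [19,-9,31,0,1],
    [0,0,0,-0.05,1]
  ]
}}

```text
clock: 24.25
tcp_pos: [0.4958, -0.418, 0.284]
tool_rot: [[0.52, 0.853, -0.042], [0.663, -0.434, -0.611], [-0.539, 0.289, -0.791]]
contact_force: [0.3, 0.7, -4.1]
finger_gap: 0.013
gripper_force: 60.7
```

```bash
python3 st.py; cat > lip.py <<'E'
import numpy as np
from workcell import get_state
s=get_state();R=np.array(s['tool_rot']);p=np.array(s['tcp_pos'])
# tray frame: x=tool y, z=-tool z, y=tool x ; tray grip at TCP-2mm
g=p-.002*R[:,2]
for n,v in dict(lip=(.1,0),lipL=(.1,.075),lipR=(.1,-.075),bL=(-.1,.075),bR=(-.1,-.075)).items():
    print(n,(g+.105*R[:,2]+v[0]*R[:,1]+v[1]*R[:,0]).round(3))
print('pitch x down deg',-np.degrees(np.arcsin(R[2,1])).round(1))
E
python3 lip.py
```

```text
24.25 q [-34.8  14.9  -7.8  45.6 -31.7  81.1] p [ 0.496 -0.418  0.284] r 0.648 tau -21.67 tilt 37.74 z [-0.042 -0.611 -0.791] x [ 0.52   0.663 -0.539] F [ 0.3  0.7 -4.1] gap 0.013040277760421357 60.723028779029846
lip [ 0.577 -0.524  0.231]
lipL [ 0.616 -0.475  0.191]
lipR [ 0.538 -0.574  0.272]
bL [ 0.445 -0.388  0.133]
bR [ 0.367 -0.487  0.214]
pitch x down deg -16.8
```

{"name": "step_arm", "arguments": {
  "commands": [
    [3,-2,5,-0.1,1],
    [3,-1,5,-0.1,1],
    [3,-1,5,-0.1,1],
    [3,-1,5,-0.1,1],
    [4,0,5,-0.1,1],
    [4,0,5,-0.1,1],
    [0,0,0,-0.1,1],
    [0,0,0,-0.1,1],
    [0,0,0,-0.08,1],
    [0,0,0,-0.06,1]
  ]
}}

```text
clock: 25.5
tcp_pos: [0.4965, -0.4206, 0.2511]
tool_rot: [[-0.381, 0.924, -0.039], [0.739, 0.279, -0.613], [-0.556, -0.262, -0.789]]
contact_force: [0.3, 0.7, -4.2]
finger_gap: 0.0134
gripper_force: 60.7
```

```bash
python3 st.py; python3 lip.py
```

```text
25.5 q [-35.   15.9 -11.8  40.2 -31.6  27. ] p [ 0.496 -0.421  0.251] r 0.651 tau -22.08 tilt 37.91 z [-0.039 -0.613 -0.789] x [-0.381  0.739 -0.556] F [ 0.3  0.7 -4.2] gap 0.013378556101565187 60.69838285446167
lip [ 0.585 -0.456  0.144]
lipL [ 0.556 -0.4    0.102]
lipR [ 0.613 -0.511  0.185]
bL [ 0.372 -0.456  0.154]
bR [ 0.429 -0.567  0.238]
pitch x down deg 15.2
```

Now I'll turn quickly through the remaining angle so that the blocks leave with the lip square inside the crate.

{"name": "step_arm", "arguments": {
  "commands": [
    [4,1,-3,-0.18,1],
    [4,2,-3,-0.18,1],
    [3,3,-3,-0.18,1],
    [2,3,-3,-0.18,1],
    [1,4,-3,-0.18,1],
    [0,0,0,-0.17,1],
    [0,0,0,-0.12,1],
    [0,0,0,0,1],
    [0,0,0,0,1],
    [0,0,0,0,1],
    [0,0,0,0,1]
  ]
}}

```text
clock: 26.88
tcp_pos: [0.4971, -0.3953, 0.2503]
tool_rot: [[-0.999, -0.008, -0.04], [0.018, 0.789, -0.614], [0.036, -0.614, -0.789]]
contact_force: [-0.1, 0.6, -4.1]
finger_gap: 0.0132
gripper_force: 60.9
```

```bash
python3 st.py; python3 lip.py; python3 - <<'E'
from workcell import *
import cv2,numpy as np
w=cv2.cvtColor(snapshot("wrist"),cv2.COLOR_RGB2BGR);t=cv2.cvtColor(snapshot("top"),cv2.COLOR_RGB2BGR)
t=cv2.resize(t[150:350,260:580],(640,400))
cv2.imwrite("pics/w4.png",cv2.resize(np.vstack([w,t]),(480,600)))
E
```

```text
26.875 q [-32.8  15.2 -12.8  41.3 -32.5 -38.6] p [ 0.497 -0.395  0.25 ] r 0.635 tau -20.77 tilt 37.95 z [-0.04  -0.614 -0.789] x [-0.999  0.018  0.036] F [-0.1  0.6 -4.1] gap 0.013236747728546225 60.89168965816498
lip [ 0.492 -0.38   0.108]
lipL [ 0.417 -0.378  0.11 ]
lipR [ 0.567 -0.381  0.105]
bL [ 0.419 -0.536  0.233]
bR [ 0.569 -0.539  0.228]
pitch x down deg 37.9
```

View pics/w4.png

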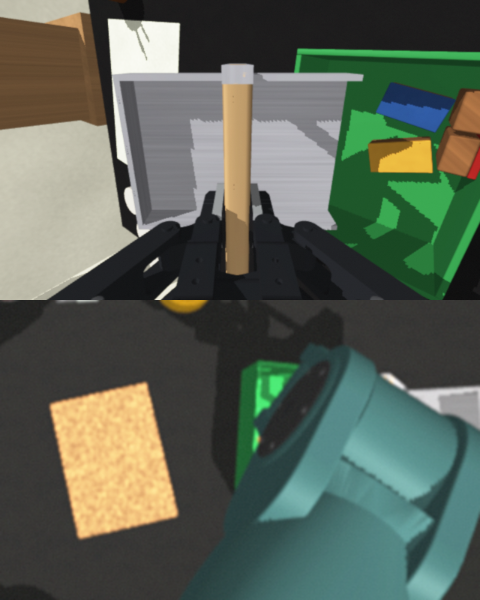

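The wrist view shows the tray empty and all four blocks inside the crate (blue, yellow, brown, red at the right edge). Now I'll carry the tray round to the left to take off the tilt.

```bash
python3 rows.py 1 55 ".49,-.36,.40;.45,-.1,.42;.40,.25,.42;.15,.42,.42;-.06,.43,.42"
```

```text
25 [[4, -21, -47, 0.0, 1.0], [4, -21, -47, 0.0, 1.0], [4, -21, -47, 0.0, 1.0], [9, 38, -34, 0.0, 1.0], [9, 38, -34, 0.0, 1.0], [9, 38, -34, 0.0, 1.0], [9, 38, -34, 0.0, 1.0], [9, 38, -34, 0.0, 1.0], [8, 40, -31, 0.0, 1.0], [8, 40, -31, 0.0, 1.0], [8, 40, -31, 0.0, 1.0], [8, 40, -31, 0.0, 1.0], [8, 40, -31, 0.0, 1.0], [8, 40, -31, 0.0, 1.0], [8, 40, -31, 0.0, 1.0], [42, 23, -15, 0.0, 1.0], [42, 23, -15, 0.0, 1.0], [42, 23, -15, 0.0, 1.0], [42, 23, -15, 0.0, 1.0], [42, 23, -15, 0.0, 1.0], [42, 23, -15, 0.0, 1.0], [53, 2, 0, 0.0, 1.0], [53, 2, 0, 0.0, 1.0], [53, 2, 0, 0.0, 1.0], [53, 2, 0, 0.0, 1.0]]
end [-0.059  0.431  0.419] y_az 90.6
```

{"name": "step_arm", "arguments": {
  "commands": [
    [2,-12,-28,0,1],
    [4,-21,-47,0,1],
    [4,-21,-47,0,1],
    [4,-15,-45,0,1],
    [9,38,-34,0,1],
    [9,38,-34,0,1],
    [9,38,-34,0,1],
    [9,38,-34,0,1],
    [9,38,-30,0,1],
    [8,40,-30,0,1],
    [8,40,-30,0,1],
    [8,40,-30,0,1],
    [8,40,-30,0,1],
    [8,40,-31,0,1],
    [8,40,-31,0,1],
    [8,40,-31,0,1]
  ]
}}

```text
clock: 28.98
tcp_pos: [0.3974, 0.2501, 0.4194]
tool_rot: [[-1.0, -0.007, -0.021], [0.007, 0.797, -0.603], [0.021, -0.603, -0.797]]
contact_force: [-0.9, 0.7, -3.0]
finger_gap: 0.0135
gripper_force: 61.1
```

```bash
python3 st.py; python3 rows.py 1 55 ".15,.42,.42;-.06,.43,.42"
```

```text
28.975 q [ 37.5  27.3  32.4 120.8 -27.8  44. ] p [0.397 0.25  0.419] r 0.47 tau 25.73 tilt 37.14 z [-0.021 -0.603 -0.797] x [-1.     0.007  0.021] F [-0.9  0.7 -3. ] gap 0.013506194497985315 61.1202871799469
10 [[41, 23, -16, 0.0, 1.0], [41, 23, -16, 0.0, 1.0], [41, 23, -16, 0.0, 1.0], [41, 23, -16, 0.0, 1.0], [41, 23, -16, 0.0, 1.0], [41, 23, -16, 0.0, 1.0], [53, 2, -1, 0.0, 1.0], [53, 2, -1, 0.0, 1.0], [53, 2, -1, 0.0, 1.0], [53, 2, -1, 0.0, 1.0]]
end [-0.059  0.43   0.42 ] y_az 90.5
```

{"name": "step_arm", "arguments": {
  "commands": [
    [41,23,-16,0,1],
    [41,23,-16,0,1],
    [41,23,-16,0,1],
    [41,23,-16,0,1],
    [41,23,-16,0,1],
    [41,23,-16,0,1],
    [53,2,-1,0,1],
    [53,2,-1,0,1],
    [53,2,-1,0,1],
    [53,2,-1,0,1]
  ]
}}

```text
clock: 30.22
tcp_pos: [-0.0654, 0.3979, 0.3704]
tool_rot: [[-1.0, -0.007, -0.001], [-0.006, 0.818, -0.575], [0.005, -0.575, -0.818]]
contact_force: [-0.0, 0.7, -2.7]
finger_gap: 0.0133
gripper_force: 61.0
```

```bash
python3 st.py
```

```text
30.225 q [ 88.3  26.3  22.  120.8  -0.9  88.2] p [-0.065  0.398  0.37 ] r 0.403 tau 35.08 tilt 35.09 z [-0.001 -0.575 -0.818] x [-1.    -0.006  0.005] F [-0.   0.7 -2.7] gap 0.013289410735117815 61.03946328163147
```

{"name": "step_arm", "arguments": {
  "commands": [
    [0,-25,-55,0,1],
    [0,-25,-55,0,1],
    [0,-23,-55,0,1],
    [0,-20,-55,0,1],
    [0,-18,-55,0,1],
    [0,-16,-55,0,1]
  ]
}}

```text
clock: 30.98
tcp_pos: [-0.0477, 0.3568, 0.447]
tool_rot: [[-1.0, -0.007, -0.0], [-0.007, 0.921, -0.39], [0.003, -0.39, -0.921]]
contact_force: [0.1, -0.7, -3.5]
finger_gap: 0.0128
gripper_force: 61.1
```

```bash
python3 st.py
```

```text
30.975 q [ 85.8  15.1  23.1 120.9  -1.6  85.7] p [-0.048  0.357  0.447] r 0.36 tau 22.89 tilt 22.94 z [-0.    -0.39  -0.921] x [-1.    -0.007  0.003] F [ 0.1 -0.7 -3.5] gap 0.012810665866535804 61.14630460739136
```

{"name": "step_arm", "arguments": {
  "commands": [
    [0,0,-60,0,1],
    [0,0,-60,0,1],
    [0,2,-60,0,1],
    [0,2,-60,0,1],
    [0,4,-60,0,1],
    [0,4,-60,0,1],
    [0,5,-60,0,1]
  ]
}}

```text
clock: 31.85
tcp_pos: [-0.0362, 0.4066, 0.5164]
tool_rot: [[-1.0, -0.009, 0.014], [-0.011, 0.992, -0.125], [-0.013, -0.126, -0.992]]
contact_force: [-0.5, 0.7, -3.7]
finger_gap: 0.0135
gripper_force: 61.0
```

```bash
python3 st.py
```

```text
31.85 q [ 84.6  13.3  37.1 120.9  -1.5  84.1] p [-0.036  0.407  0.516] r 0.408 tau 7.1 tilt 7.25 z [ 0.014 -0.125 -0.992] x [-1.    -0.011 -0.013] F [-0.5  0.7 -3.7] gap 0.013456821700131991 61.043583154678345
```

{"name": "step_arm", "arguments": {
  "commands": [
    [0,4,-60,0,1],
    [0,2,-60,0,1],
    [0,0,-55,0,1]
  ]
}}

```text
clock: 32.22
tcp_pos: [-0.0344, 0.3997, 0.5562]
tool_rot: [[-1.0, -0.011, 0.023], [-0.012, 1.0, -0.007], [-0.023, -0.007, -1.0]]
contact_force: [0.2, 0.9, -2.3]
finger_gap: 0.0128
gripper_force: 61.1
```

```bash
python3 st.py; python3 rows.py 1 50 ".15,.38,.42,.3;.40,.12,.26,.6;.4615,-.05,.16,.44"
```

```text
32.225 q [ 84.1  10.3  40.9 120.9  -1.3  83.5] p [-0.034  0.4    0.556] r 0.401 tau 0.25 tilt 1.35 z [ 0.023 -0.007 -1.   ] x [-1.    -0.012 -0.023] F [ 0.2  0.9 -2.3] gap 0.012819504914327451 61.05891823768616
18 [[-36, -4, 28, 0.06, 1.0], [-36, -2, 28, 0.06, 1.0], [-36, 0, 28, 0.06, 1.0], [-36, 2, 28, 0.06, 1.0], [-36, 5, 28, 0.06, 1.0], [-39, -22, 21, 0.075, 1.0], [-40, -19, 21, 0.075, 1.0], [-42, -16, 21, 0.075, 1.0], [-43, -13, 21, 0.075, 1.0], [-44, -10, 21, 0.075, 1.0], [-44, -6, 21, 0.075, 1.0], [-45, -3, 21, 0.075, 1.0], [-45, 0, 21, 0.075, 1.0], [-34, -12, 20, 0.088, 1.0], [-35, -9, 20, 0.088, 1.0], [-35, -6, 20, 0.088, 1.0], [-36, -3, 20, 0.088, 1.0], [-36, 0, 20, 0.088, 1.0]]
end [ 0.462 -0.05   0.162] y_az 13.9
```

Tilt is 1.35° now. Back to the mat at its yaw.

{"name": "step_arm", "arguments": {
  "commands": [
    [-36,-4,28,0.06,1],
    [-36,-2,28,0.06,1],
    [-36,0,28,0.06,1],
    [-36,2,28,0.06,1],
    [-36,5,28,0.06,1],
    [-39,-22,21,0.075,1],
    [-40,-19,21,0.075,1],
    [-42,-16,21,0.075,1],
    [-43,-13,21,0.075,1],
    [-44,-10,21,0.075,1],
    [-44,-6,21,0.075,1],
    [-45,-3,21,0.075,1],
    [-45,0,21,0.075,1],
    [-34,-12,20,0.088,1],
    [-35,-9,20,0.088,1],
    [-35,-6,20,0.088,1],
    [-36,-3,20,0.088,1],
    [-36,0,20,0.088,1]
  ]
}}

```text
clock: 34.48
tcp_pos: [0.4624, -0.0519, 0.1625]
tool_rot: [[-0.237, 0.971, 0.024], [0.971, 0.237, -0.01], [-0.015, 0.021, -1.0]]
contact_force: [0.3, 0.3, -3.2]
finger_gap: 0.0132
gripper_force: 61.0
```

```bash
python3 st.py; python3 rows.py 1 12 ".4605,-.052,.114"; python3 - <<'E'
from workcell import *
import cv2,numpy as np
w=cv2.cvtColor(snapshot("wrist"),cv2.COLOR_RGB2BGR);t=cv2.cvtColor(snapshot("top"),cv2.COLOR_RGB2BGR)
t=cv2.resize(t[150:350,260:580],(640,400))
cv2.imwrite("pics/w5.png",cv2.resize(np.vstack([w,t]),(480,600)))
E
```

```text
34.475 q [-16.4  11.  -22.3  55.3  -0.2  59.9] p [ 0.462 -0.052  0.162] r 0.465 tau -1.47 tilt 1.48 z [ 0.024 -0.01  -1.   ] x [-0.237  0.971 -0.015] F [ 0.3  0.3 -3.2] gap 0.013240740262650541 61.01234793663025
5 [[0, -1, 10, 0.0, 1.0], [0, -1, 10, 0.0, 1.0], [0, -1, 10, 0.0, 1.0], [0, -1, 10, 0.0, 1.0], [0, -1, 10, 0.0, 1.0]]
end [ 0.459 -0.054  0.112] y_az 13.7
```

View pics/w5.png

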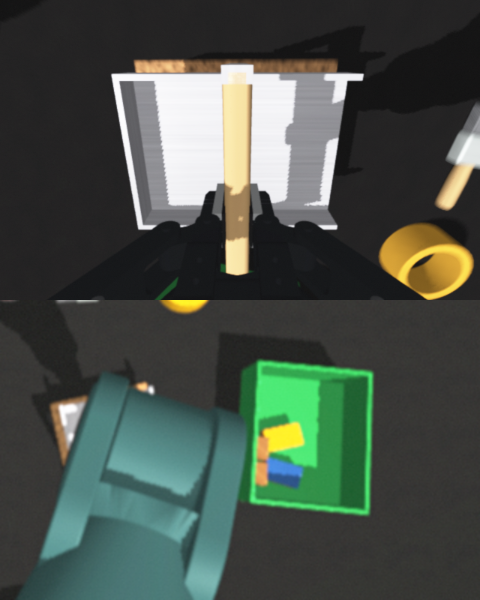

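The empty tray is held squarely over the mat, and the blocks lie in the crate (yellow at (285,437), blue at (287,472), two brown sides at (262,460)). I'll lower it to the height of the grasp.

{"name": "step_arm", "arguments": {
  "commands": [
    [0,0,10,0,1],
    [0,-1,10,0,1],
    [0,0,10,0,1],
    [0,-1,10,0,1],
    [0,0,7,0,1],
    [0,0,3,0,1],
    [0,0,2,0,1],
    [0,0,1,0,1],
    [0,0,0,0,1]
  ]
}}

```text
clock: 35.7
tcp_pos: [0.4618, -0.0517, 0.11]
tool_rot: [[-0.24, 0.971, 0.024], [0.971, 0.24, -0.01], [-0.015, 0.021, -1.0]]
contact_force: [0.5, 2.8, 6.5]
finger_gap: 0.0131
gripper_force: 62.2
```

```bash
python3 st.py
```

```text
35.7 q [-16.4  13.6 -27.9  47.   -0.1  59.8] p [ 0.462 -0.052  0.11 ] r 0.465 tau -1.46 tilt 1.47 z [ 0.024 -0.01  -1.   ] x [-0.24   0.971 -0.015] F [0.5 2.8 6.5] gap 0.013079765684205918 62.22444176673889
```

Contact: the force went from -3 to +6.5 N. I'll release and retreat.

{"name": "step_arm", "arguments": {
  "commands": [
    [0,0,0,0,0.8],
    [0,0,0,0,0.5],
    [0,0,0,0,0.2],
    [0,0,0,0,0],
    [0,0,0,0,0],
    [0,0,-10,0,0],
    [0,0,-25,0,0],
    [0,0,-45,0,0],
    [0,0,-60,0,0],
    [0,0,-60,0,0],
    [-60,0,-10,0,0],
    [-60,0,0,0,0],
    [-60,0,0,0,0],
    [-60,0,0,0,0],
    [-60,0,0,0,0],
    [0,0,0,0,0]
  ]
}}

```text
clock: 37.7
tcp_pos: [0.5285, -0.3444, 0.3224]
tool_rot: [[-0.237, 0.971, 0.021], [0.972, 0.237, -0.009], [-0.014, 0.018, -1.0]]
contact_force: [-0.4, 0.3, -0.1]
finger_gap: 0.0852
gripper_force: 0.0
```

```bash
python3 st.py; python3 - <<'E'
from workcell import *
import cv2,numpy as np
t=cv2.cvtColor(snapshot("top"),cv2.COLOR_RGB2BGR);s=cv2.cvtColor(snapshot("side"),cv2.COLOR_RGB2BGR)
t=cv2.resize(t[180:320,285:525],None,fx=3.3,fy=3.3)[:300];cv2.imwrite("pics/end.png",np.vstack([t,cv2.resize(s[100:260,300:620],(t.shape[1],300))]))
E
```

```text
37.7 q [-40.7  25.   23.9  87.6   0.4  35.7] p [ 0.529 -0.344  0.322] r 0.631 tau -1.24 tilt 1.31 z [ 0.021 -0.009 -1.   ] x [-0.237  0.972 -0.014] F [-0.4  0.3 -0.1] gap 0.08519322601294997 0.0
```

View pics/end.png

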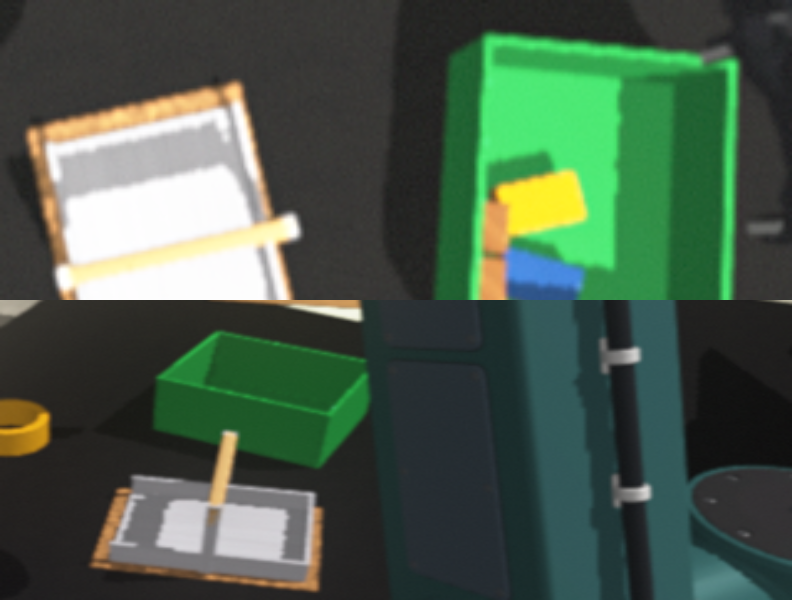

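The tray sits squarely on the mat, the crate has not moved, and the blocks are in it and at rest. Handing in.

```bash
python3 -c "
from workcell import *
print(hand_in())"
```

```text
the job is handed in; nothing more can be done
None
```

I tipped all four blocks into the green crate and set the empty tray back flat and square on the cork mat. I handed the job in at about 38 s of the 51 s allowed; no verdict came back.

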